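# Pin the spice caddy's handle and hold the caddy up level

### The job

Someone wants to wipe under the spice caddy, but the pin that locks its handle has been drawn back: push the red headed pin fully home through the fork and the handle's tongue, then take the caddy by the wooden handle bar alone and lift it straight up until its underside is about 10 cm above the worktop. Keep it level and still with all four spice jars standing in their wells, leave everything else where it is, and finish while holding the caddy in the air.

Things in the scene. Friction and masses are not known exactly. Their poses are not given: they have to be found in the camera images.
- caddy: Light wooden tray, 116 (x) by 172 (y) mm, walls 36 mm high, 4 mm thick like the floor; origin at the centre of its underside, z up. Four wells, 52 mm square, centred at x +-28, y +-56 mm, hold the jars. A steel post with a fork rises in the middle. Loaded about 0.9 kg. It slides if pushed with over some 5 N and may tip if pushed high up.
- fork (a point): Centre of the dark steel fork, on the pin axis: 92 mm above the caddy's underside, axes as the caddy's. The fork is 28 mm (x) by 44 mm (y); cheeks 8 mm thick, outer faces at x = -14 and +14 mm, top 10 mm above this point. Its slot, 12 (x) by 34 mm (y), is closed at the y ends, its floor 32 mm below this point. The pin holes run along x.
- pin (a joint): Slide of the red headed pin along the caddy's +x: 0 = drawn back (tip just inside the near cheek), 0.022 m = fully home, head seated on the cheek. Starts at 0 to 0.002. Rubs with about 1 N and stays where left. Shaft 8 mm thick; the hole in the handle's tongue is 11 mm.
- pin_head (a point): Centre of the outer face of the pin's red head (18 mm across, 7 mm thick), which faces the caddy's -x side, towards the robot. In the caddy: y 0, z 92 mm, x -43 mm drawn back, -21 mm home. Head to the far cheek's outer face (x +14) measures 57 mm drawn back, 35 mm home: both can be squeezed together from above.
- handle: Loose handle, 70 g: aluminium tongue 10 (x) by 32 mm (y) standing in the fork's slot, dark wooden bar on top. Origin at the centre of the tongue's underside, 60 mm above the caddy's underside; axes as the caddy's (bar along y). Unpinned it simply pulls out; pinned it has about 1.5 mm of play.
- handle_grip (a point): Centre of the wooden bar: 72 mm long (caddy's y), 14 mm thick (x) and 14 mm high, 123 mm above the caddy's underside (bar top at 130 mm, bar underside 14 mm above the fork's top); grip it across its thickness, at the middle.
- spice_jar_1: Glass spice jar with a green cap, 46 mm diameter, 106 mm high, 0.11 kg, standing loose in one of the caddy's wells (its top 110 mm above the caddy's underside, so below the handle bar); origin at the centre of its underside, z up.
- spice_jar_2: Glass spice jar with a green cap, 46 mm diameter, 106 mm high, 0.11 kg, standing loose in one of the caddy's wells (its top 110 mm above the caddy's underside, so below the handle bar); origin at the centre of its underside, z up.
- spice_jar_3: Glass spice jar with a dark blue cap, 46 mm diameter, 106 mm high, 0.11 kg, standing loose in one of the caddy's wells (its top 110 mm above the caddy's underside, so below the handle bar); origin at the centre of its underside, z up.
- spice_jar_4: Glass spice jar with a green cap, 46 mm diameter, 106 mm high, 0.11 kg, standing loose in one of the caddy's wells (its top 110 mm above the caddy's underside, so below the handle bar); origin at the centre of its underside, z up.
- honey_jar: Bystander: honey jar with a green lid, 74 mm wide, 84 mm high, on the worktop to the right of the caddy; origin at the centre of its underside. Leave alone.
- salt_shaker: Bystander: salt shaker, 44 mm diameter, 90 mm high, behind the caddy; origin at the centre of its underside. Leave alone.
- tin_small: Bystander: small food tin with gold ends and a pale printed wrapper, 57 mm diameter, 72 mm high, behind the caddy; origin at the centre of its underside. Leave alone.
- espresso_cup: Bystander: white espresso cup, 61 mm wide (86 with handle), 51 mm high, at the right; origin at the centre of its underside. Leave alone.
Not all that is in view belongs to the job. Several things have the shape of the caddy; the one meant has the colours described above.

How it is judged:
On the way, in this order (a step that is already met when the one before it is completed fails the run):
1. the pin is pushed fully home through fork and tongue while the caddy stands on the worktop (value of joint pin above 0.0195 m and height (world z) of caddy below 0.012 m and z of handle in the frame of caddy between 0.055 and 0.068 m), for 0.2 s.
2. the caddy is lifted clear of the worktop (height (world z) of caddy above 0.05 m and contact force between the fingers and handle above 1 N), for 0.2 s.
At the end, for the whole second after the job is handed in: Held by the handle alone, underside 70-140 mm above the worktop and within 180 mm of its start, level within 0.12 rad, still (30 mm/s, 0.25 rad/s), pin home (over 19 of 22 mm), tongue in the fork, four jars upright in their wells, nothing of the arm touching the caddy itself (height (world z) of caddy between 0.07 and 0.14 m and angle between caddy's own z axis and vertical below 0.12 rad and value of joint pin above 0.019 m and z of handle in the frame of caddy between 0.055 and 0.068 m and contact force between the fingers and handle above 1 N and contact force between each of the arm, the fingers and caddy below 0.5 N and distance of caddy from where it was at the start of the episode below 0.18 m and linear speed of caddy below 0.03 m/s and angular speed of caddy below 0.25 rad/s and z of spice_jar_1 in the frame of caddy between -0.005 and 0.015 m and angle between each of spice_jar_1, spice_jar_2, spice_jar_3, spice_jar_4's own z axis and vertical below 0.2 rad and distance between each of spice_jar_1, spice_jar_2, spice_jar_3, spice_jar_4 and caddy below 0.085 m and z of spice_jar_2 in the frame of caddy between -0.005 and 0.015 m and z of spice_jar_3 in the frame of caddy between -0.005 and 0.015 m and z of spice_jar_4 in the frame of caddy between -0.005 and 0.015 m); the arm keeps its last pose, push and grip.
It fails at once if the caddy is tipped by more than 0.35 rad (angle between caddy's own z axis and vertical above 0.35 rad).
It fails at once if a bystander is moved by more than 30 mm (distance of any of honey_jar, salt_shaker, tin_small, espresso_cup from where it was at the start of the episode above 0.03 m).
It also fails if it takes over 40 s, if anything falls off the work surface, if the arm or the gripper's body presses on something with over 40 N, if the wrist force passes 120 N, or if a joint passes its speed limit or range.

### The arm

A 6-joint arm with a two-finger parallel gripper is mounted at the origin on a cart in front of the work surface, level with it; the furniture and walls round the work are solid. World frame = base frame: x ahead of the robot, y to its left, z up, the work surface at z = 0. Lengths are in m, angles in rad, forces in N, time in s.
With the tool pointing down it reaches from about 0.375 to 0.9 m from the base axis. Payload 3.1 kg.
Tool frame: the origin (TCP) lies midway between the tips of the shut fingers; the grasp point (between the pads) lies 19 mm behind it (manip.grip_depth is the distance from the TCP to the grasp point, in m); z points along the fingers, y is the line along which they close (so a half turn about z gives the same grasp; the last joint's range is limited). The gripper opens to 85 mm and grips with 20 to 120 N. Pads are 22 mm wide; open, the fingers measure 114 mm over their backs; the gripper's body (76 mm by 85 mm) begins 54 mm behind the grasp point. The pads swing forward as they close: fully open they stand 13 mm farther back than shut.
Start: joints at [1.024, 0.527, 1.433, -0, 1.181, -0.178], TCP at [0.225, 0.583, 0.231] pointing down, gripper open.
Joint ranges: [-3.08, 3.08], [-0.75, 2.2], [0.22, 2.44], [-1.43, 4.57], [0, 2.65], [-2.85, 2.85]. Speed limits (rad/s): [2.79, 2.79, 3.14, 3.14, 3.14, 3.14].

### API

Orientations are given as a unit quaternion [x, y, z, w].
In Python, from station import telemetry, snapshot, manip gives the robot as it stands. The module is installed in compiled form; this text tells all that it offers.
- The arm moves only by the shell command python3 -m crank 'ROWS' [OPENING] [FORCE]. ROWS is text: rows parted by semicolons, each of 6 numbers parted by spaces: the shift along the tool's x, y, z as a fraction of full scale, then the turn, a rotation vector about the tool's x, y, z as a fraction of full scale. A call has exactly 5 rows; each row shifts and turns the commanded pose from where the row before left it, along the tool's axes as they then stand; what a row does not reach is not made up. Full scale, the value 1, is 4 cm for a shift and 90 degrees for a turn. A row lasts 1/10 s, in which the tool goes at most 50 mm and 8.59 degrees, less where a joint would pass 70% of its speed; a pose out of reach is approached as far as the arm can. A call with a number of a shift or a turn outside -1 to 1 is refused whole. A call with a gripper value outside its range is refused whole. OPENING is the opening, from -1 (shut) to 1 (fully open), set as the call begins (- or left out, the last holds). The fingers move at their own pace and stop on an object; FORCE is the grip in N (left out, the last holds). Time passes only in rows, so rows that do not move let the fingers close, or fill a call up. It gives the time, the measured TCP pose, the force, the opening and the grip force at its end, in the units of the state.
- telemetry.sense(): the state, without advancing time (a new reading comes with each control period).
- snapshot(name): name is "side" or "top" or "wrist"; returns a dict with "image" (400x640x3 uint8, red, green, blue), "depth" (400x640 float32, m along the optical axis (not along the pixel's ray), 0 where there is no reading), "camera_matrix" (3x3 intrinsics, pixels), "rvec" (rotation vector, rad) and "tvec" (3), from world to camera coordinates, as OpenCV has them. Camera axes: x right, y down, z forward; pixel columns grow to the right and rows downward; lengths in m; the calibration is good to about 2 mm. A picture is of the moment at which its call begins.
- manip.sign_off(): hands the job in; it is judged then, once.
The state is a dict: "t": time; "q": joint angles; "qd": joint speeds; "tau": joint torques, N m; "tcp_pos": TCP position; "tool_rot": TCP orientation; "force": force on the tool from outside, world axes, zero at the start; "ft_torque": the same for the moment, N m; "finger_gap": opening from 0.0 (shut) to 1.0 (fully open); "gripper_force": force on a finger pad.
Only numpy, scipy, OpenCV 4.12 (cv2) and the standard library are available. Lean on these libraries where they do the work, as an engineer would, in place of code of your own. Each camera call takes 0.05 s, during which the arm holds its last target. There are 200 camera calls.

## Working session

There is one attempt and no reset: what is moved stays moved. The work goes in short steps, Python scripts to look and compute and a shell command to move; the robot and the scene stay as the last step left them, time stands still between calls to the robot, and variables do not carry over. Pictures are saved under pics/ and viewed, at most 10 in all, crops included, and the job is handed in when it is done.

```bash
mkdir -p pics; cat > h.py <<'E'
import numpy as np,cv2
from station import telemetry,snapshot,manip
def cloud(s):
    K=s["camera_matrix"];R=cv2.Rodrigues(np.array(s["rvec"],float))[0];t=np.array(s["tvec"],float).ravel()
    d=s["depth"];v,u=np.mgrid[:d.shape[0],:d.shape[1]]
    P=np.stack([(u-K[0,2])/K[0,0]*d,(v-K[1,2])/K[1,1]*d,d],-1)
    return (P-t)@R
def hsv(s): return cv2.cvtColor(s["image"],cv2.COLOR_RGB2HSV)
def save(n,im): cv2.imwrite("pics/"+n,cv2.cvtColor(im,cv2.COLOR_RGB2BGR))
E
python3 - <<'E'
from h import *
for n in("top","side"):
    s=snapshot(n);save(n+"1.png",s["image"]);np.save(n+".npy",s,allow_pickle=True)
    R=cv2.Rodrigues(np.array(s["rvec"],float))[0]; print(n,-R.T@np.array(s["tvec"]).ravel())
print(telemetry.sense())
E
```

```text
top [ 0.40300783 -0.1173418   1.29412181]
side [ 0.00346503 -0.46400683  1.06140576]
{'t': 0.1, 'q': array([ 1.02449015e+00,  5.28357537e-01,  1.43379088e+00,  1.60486923e-05,
        1.18141145e+00, -1.78510584e-01]), 'qd': array([-0.00217223, -0.0025039 , -0.00391121,  0.00067348, -0.00069256,
        0.00176746]), 'tau': array([ 7.01906247e-04, -4.43301415e+01, -1.78587055e+01, -1.69516420e-04,
        3.91628229e-03,  3.22662140e-05]), 'tcp_pos': array([0.22435405, 0.58264376, 0.23043579]), 'tool_rot': array([ 1.82865941e-01,  9.83137366e-01, -9.17084375e-04, -3.55653235e-04]), 'force': array([ 0.6546129 , -0.83114978,  0.46587245]), 'ft_torque': array([-0.02474621, -0.01425083,  0.06343272]), 'gripper_force': 0.0, 'finger_gap': 0.9979190605098694}
```

View pics/top1.png

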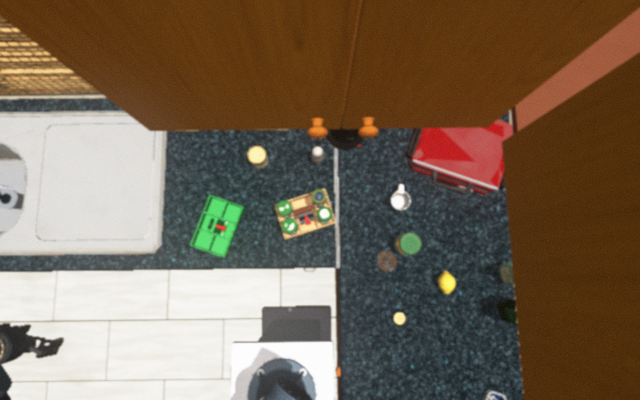

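View pics/side1.png

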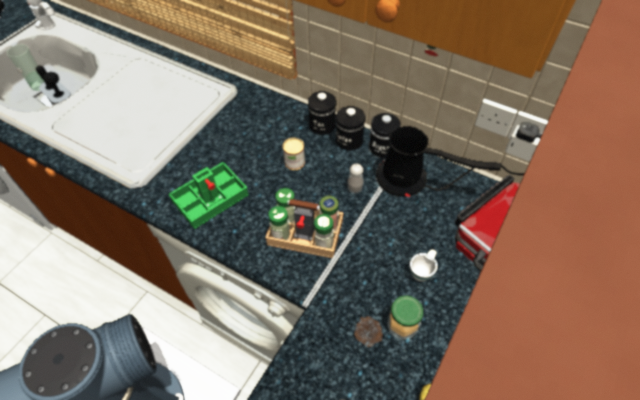

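The top view shows two caddies: a green one at (217,226) and a wooden one at (306,214). In the side view they are at (208,192) and (305,228). I choose the wooden one, because it has a red pin head, a dark bar and 3 green caps plus 1 blue. Next I check it in a close crop and measure it.

```bash
python3 - <<'E'
from h import *
ims=[]
for n,(a,b,c,d) in {"top":(175,250,260,350),"side":(175,265,255,355)}.items():
    s=np.load(n+".npy",allow_pickle=True).item();P=cloud(s);H=hsv(s)
    im=s["image"][a:b,c:d];ims.append(cv2.resize(im,(400,360),interpolation=cv2.INTER_CUBIC))
    roi=np.zeros(H.shape[:2],bool);roi[a:b,c:d]=1
    red=roi&((H[...,0]<6)|(H[...,0]>174))&(H[...,1]>170)&(H[...,2]>110)
    p=P[red];v,u=np.nonzero(red);print(n,"red",red.sum(),u.mean(),v.mean(),np.median(p,0).round(4),p.min(0).round(3),p.max(0).round(3))
    # bar: highest points 
    bar=roi&(P[...,2]>.117)&(P[...,2]<.14);p=P[bar];print("bar",bar.sum(),p.mean(0).round(4))
    print(cv2.minAreaRect(p[:,:2].astype(np.float32)*1000))
    # tray outline: wall tops at .036 ; any above z>.02
    tr=roi&(P[...,2]>.022)&(P[...,2]<.16);_,l,st,ce=cv2.connectedComponentsWithStats(tr.astype(np.uint8));k=1+st[1:,4].argmax()
    p=P[l==k];w=p[(p[:,2]<.045)];print("tray",len(p),cv2.minAreaRect(p[:,:2].astype(np.float32)*1000),cv2.minAreaRect(w[:,:2].astype(np.float32)*1000))
    g=roi&(P[...,2]>.1)&(P[...,2]<.117);_,l,st,ce=cv2.connectedComponentsWithStats(g.astype(np.uint8))
    for k in range(1,len(st)):
        if st[k,4]>25:print("cap",st[k,4],ce[k].round(1),P[l==k].mean(0).round(4))
save("crop1.png",np.hstack(ims))
E
```

```text
top red 20 306.7 219.4 [ 0.5264 -0.0849  0.0951] [ 0.513 -0.091  0.019] [ 0.537 -0.076  0.104]
bar 123 [ 0.551  -0.077   0.1282]
((551.5106811523438, -76.89952850341797), (14.477774620056152, 74.15302276611328), 18.236997604370117)
tray 1447 ((551.4198608398438, -76.88567352294922), (116.42962646484375, 171.37533569335938), 17.26835823059082) ((551.4198608398438, -76.88567352294922), (116.42962646484375, 171.37533569335938), 17.26835823059082)
cap 176 [319. 196.] [ 0.5945 -0.1222  0.1081]
cap 176 [284.2 207.3] [ 0.5609 -0.0165  0.1087]
cap 176 [324.7 213.3] [ 0.5412 -0.1388  0.1085]
cap 27 [305.4 213.1] [ 0.543  -0.0803  0.1032]
cap 178 [289.5 224.9] [ 0.5072 -0.0326  0.1086]
side red 57 300.5438596491228 221.75438596491227 [ 0.5215 -0.0848  0.0962] [ 0.512 -0.096  0.063] [ 0.542 -0.065  0.103]
bar 215 [ 0.5515 -0.0775  0.128 ]
((553.2860107421875, -76.67748260498047), (17.353473663330078, 74.92476654052734), 18.612485885620117)
tray 3104 ((552.406494140625, -76.97322082519531), (117.65966033935547, 172.5606689453125), 17.481618881225586) ((552.406494140625, -76.97322082519531), (117.65966033935547, 172.5606689453125), 17.481618881225586)
cap 230 [284.2 196.1] [ 0.5611 -0.016   0.1094]
cap 258 [328.8 204.3] [ 0.5946 -0.1226  0.1088]
cap 268 [278.  214.7] [ 0.5071 -0.0332  0.1092]
cap 109 [303.4 211.5] [ 0.5475 -0.0793  0.1055]
cap 278 [323.8 223. ] [ 0.5415 -0.1398  0.1095]
```

View pics/crop1.png

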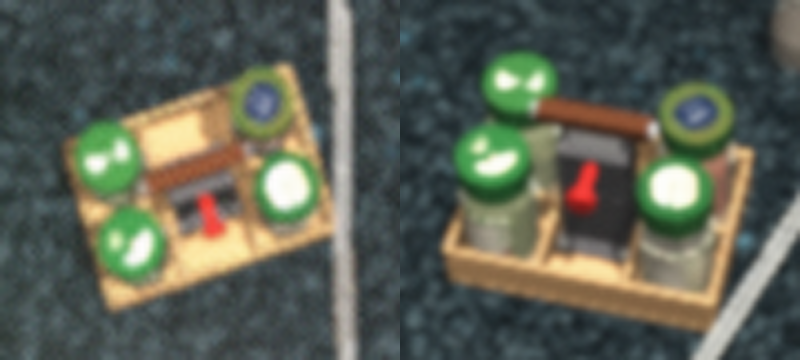

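The crop confirms the choice. The wooden caddy is centred near (0.552,-0.077) with a yaw of about 17.3°, and its red pin head (crop (210,215) and (580,195)) faces the robot. I'll translate above it first, then turn.

```bash
cat >> h.py <<'E'
from scipy.spatial.transform import Rotation as Ro
def to(c,yaw,off,z):
    "print remaining shift in tool units and turn for tool y along caddy x"
    s=telemetry.sense();R=Ro.from_quat(s["tool_rot"]).as_matrix()
    w=np.array([c[0]+off*np.cos(yaw),c[1]+off*np.sin(yaw),z])
    Y=np.array([np.cos(yaw),np.sin(yaw),0]);Z=np.array([0,0,-1.]);Rg=np.c_[np.cross(Y,Z),Y,Z]
    rv=Ro.from_matrix(R.T@Rg).as_rotvec()
    print("t",s["t"],"tcp",s["tcp_pos"].round(4),"shift",(R.T@(w-s["tcp_pos"])/.04).round(3),"turn",(rv/(np.pi/2)).round(4),"F",s["force"].round(1),"gap",s["finger_gap"],s["gripper_force"])
E
python3 -c "
from h import *
to((.552,-.077),np.radians(17.3),-.010,.20)"
for i in 1 2 3 4; do python3 -m crank '-0.667 -0.631 0 0 0 0;-0.667 -0.631 0 0 0 0;-0.667 -0.631 0 0 0 0;-0.667 -0.631 0 0 0 0;-0.667 -0.631 0 0 0 0'; done
python3 -m crank '0 0 0 0 0 0.0573;0 0 0 0 0 0.0573;0 0 0 0 0 0.0573;0 0 0 0 0 0.0573;0 0 0 0 0 0.0573'
python3 -m crank '0 0 0 0 0 0.0573;0 0 0 0 0 0.0573;0 0 0 0 0 0.0573;0 0 0 0 0 0.0573;0 0 0 0 0 0.0573'
python3 -c "
from h import *
to((.552,-.077),np.radians(17.3),-.010,.20)"
```

```text
t 0.1 tcp [0.2244 0.5826 0.2304] shift [-13.377 -12.597   0.78 ] turn [-1.300e-03  3.000e-04  5.736e-01] F [ 0.7 -0.8  0.5] gap 0.9979190605098694 0.0
t: 0.6
tcp_pos: [0.3039, 0.416, 0.231]
tool_rot: [0.183, 0.983, -0.0, -0.0]
force: [1.0, -0.7, 0.3]
finger_gap: 0.997
gripper_force: 0.0
t: 1.1
tcp_pos: [0.3831, 0.2503, 0.2311]
tool_rot: [0.183, 0.983, -0.0, -0.0]
force: [0.3, 0.9, 0.4]
finger_gap: 0.998
gripper_force: 0.0
t: 1.6
tcp_pos: [0.4622, 0.0846, 0.2311]
tool_rot: [0.183, 0.983, 0.0, -0.0]
force: [0.7, 0.5, 0.5]
finger_gap: 1.001
gripper_force: 0.0
t: 2.1
tcp_pos: [0.5412, -0.0811, 0.2309]
tool_rot: [0.183, 0.983, 0.0, -0.0]
force: [0.4, -0.2, 0.3]
finger_gap: 1.001
gripper_force: 0.0
t: 2.6
tcp_pos: [0.5407, -0.0796, 0.2308]
tool_rot: [0.399, 0.917, -0.0, -0.001]
force: [0.1, -0.1, 0.4]
finger_gap: 1.001
gripper_force: 0.0
t: 3.1
tcp_pos: [0.5407, -0.0796, 0.2309]
tool_rot: [0.594, 0.805, -0.0, -0.001]
force: [-0.4, 0.5, -0.3]
finger_gap: 1.0
gripper_force: 0.0
t 3.1 tcp [ 0.5407 -0.0796  0.2309] shift [-0.023  0.039  0.772] turn [-0.0006 -0.0004 -0.0017] F [-0.4  0.5 -0.3] gap 1.000302700606761 0.0
```

```bash
python3 - <<'E'
from h import *
s=snapshot("wrist");save("w1.png",s["image"]);P=cloud(s);H=hsv(s)
red=((H[...,0]<6)|(H[...,0]>174))&(H[...,1]>170)&(H[...,2]>90)&(P[...,2]>.07)&(P[...,2]<.115)&(abs(P[...,0]-.53)<.06)&(abs(P[...,1]+.085)<.05)
p=P[red];print(len(p));a=np.radians(17.3);c=np.array([.552,-.077])
def loc(q):d=q[...,:2]-c;return np.stack([d[...,0]*np.cos(a)+d[...,1]*np.sin(a),-d[...,0]*np.sin(a)+d[...,1]*np.cos(a),q[...,2]],-1)
if len(p):print("red loc pct",np.percentile(loc(p),[2,50,98],axis=0).round(4))
bar=(P[...,2]>.12)&(P[...,2]<.14)&(abs(loc(P)[...,0])<.03)&(abs(loc(P)[...,1])<.06)
v,u=np.nonzero(bar);print(bar.sum(),u.mean(),v.mean(),np.percentile(loc(P[bar]),[2,50,98],axis=0).round(4),cv2.minAreaRect(P[bar][:,:2].astype(np.float32)*1000))
E
```

```text
162
red loc pct [[-0.0384 -0.0034  0.094 ]
 [-0.0298  0.0031  0.0968]
 [-0.0139  0.0086  0.1022]]
1266 333.4565560821485 191.45497630331752 [[-0.0046 -0.0339  0.1267]
 [ 0.002   0.0044  0.1307]
 [ 0.0089  0.0374  0.1322]] ((554.115966796875, -75.87687683105469), (13.939821243286133, 75.56044006347656), 17.443361282348633)
```

View pics/w1.png

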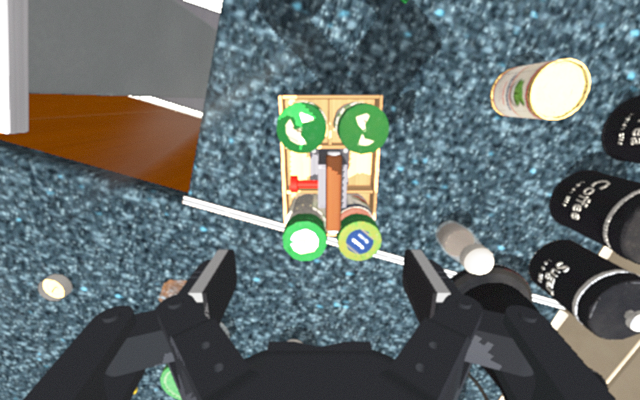

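The wrist view shows the caddy at (332,190), the pin at (302,184) and the bar at (334,190), all between the fingers' closing line. I descend with the pads straddling the head and fork.

```bash

python3 -m crank '0 0.014 0.5 0 0 0;0 0.014 0.5 0 0 0;0 0.014 0.5 0 0 0;0 0.014 0.4 0 0 0;0 0.014 0.4 0 0 0'
python3 -m crank '0 0 0.35 0 0 0;0 0 0.35 0 0 0;0 0 0.3 0 0 0;0 0 0.3 0 0 0;0 0 0.27 0 0 0'
python3 -c "
from h import *
to((.553,-.076),np.radians(17.3),-.0035,.076)
save('s2.png',cv2.resize(snapshot('side')['image'][150:280,230:400],(680,520)))"
```

```text
t: 3.65
tcp_pos: [0.5434, -0.0787, 0.1383]
tool_rot: [0.592, 0.806, -0.0, -0.0]
force: [-0.1, 1.1, 0.0]
finger_gap: 0.999
gripper_force: 0.0
t: 4.15
tcp_pos: [0.5438, -0.0789, 0.0757]
tool_rot: [0.592, 0.806, -0.0, -0.0]
force: [-1.0, -0.6, -0.4]
finger_gap: 1.0
gripper_force: 0.0
t 4.15 tcp [ 0.5438 -0.0789  0.0757] shift [-0.     0.154 -0.008] turn [-0.0001 -0.      0.0009] F [-1.  -0.6 -0.4] gap 1.0000624631324841 0.0
```

View pics/s2.png

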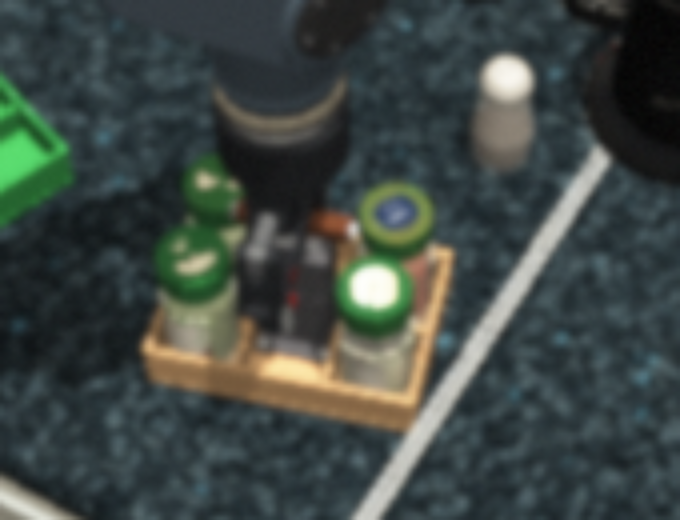

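The near finger (285,300) stands in front of the red head and the jars are untouched. I shift to the squeeze centre and close gently.

```bash

python3 -m crank '0 0.031 0 0 0 0;0 0.031 0 0 0 0;0 0.031 0 0 0 0;0 0.031 0 0 0 0;0 0.03 0 0 0 0' 0.3 20
python3 -m crank '0 0 0 0 0 0;0 0 0 0 0 0;0 0 0 0 0 0;0 0 0 0 0 0;0 0 0 0 0 0' -0.05 20
python3 -m crank '0 0 0 0 0 0;0 0 0 0 0 0;0 0 0 0 0 0;0 0 0 0 0 0;0 0 0 0 0 0' -0.3 20
```

```text
t: 4.7
tcp_pos: [0.5499, -0.0771, 0.0769]
tool_rot: [0.592, 0.806, 0.0, 0.0]
force: [-1.0, -0.5, 1.0]
finger_gap: 0.652
gripper_force: 0.5
t: 5.2
tcp_pos: [0.5498, -0.0771, 0.0765]
tool_rot: [0.592, 0.806, 0.0, 0.0]
force: [-0.4, -0.1, -0.1]
finger_gap: 0.473
gripper_force: 0.3
t: 5.7
tcp_pos: [0.5495, -0.0771, 0.0766]
tool_rot: [0.592, 0.806, -0.0, -0.0]
force: [-2.1, -0.8, 2.0]
finger_gap: 0.412
gripper_force: 21.4
```

The gap is 0.412 × 85 mm = 35.0 mm with 21 N, so the pin is home. I open, rise and check.

```bash

python3 -m crank '0 0 0 0 0 0;0 0 0 0 0 0;0 0 0 0 0 0;0 0 0 0 0 0;0 0 0 0 0 0' 1 20
python3 -m crank '0 0 -0.4 0 0 0;0 0 -0.6 0 0 0;0 0 -0.8 0 0 0;0 0 -0.8 0 0 0;0 0 -0.6 0 0 0'
python3 - <<'E'
from h import *
s=snapshot("wrist");P=cloud(s);H=hsv(s);a=np.radians(17.3);c=np.array([.553,-.076])
def loc(q):d=q[...,:2]-c;return np.stack([d[...,0]*np.cos(a)+d[...,1]*np.sin(a),-d[...,0]*np.sin(a)+d[...,1]*np.cos(a),q[...,2]],-1)
L=loc(P);near=(abs(L[...,0])<.07)&(abs(L[...,1])<.06)
red=((H[...,0]<6)|(H[...,0]>174))&(H[...,1]>170)&(H[...,2]>90)&(P[...,2]>.07)&(P[...,2]<.115)&near
print(red.sum(),np.percentile(L[red],[2,50,98],axis=0).round(4))
bar=(P[...,2]>.12)&(P[...,2]<.14)&(abs(L[...,0])<.03)&(abs(L[...,1])<.06)
print(bar.sum(),np.percentile(L[bar],[2,50,98],axis=0).round(4),cv2.minAreaRect(P[bar][:,:2].astype(np.float32)*1000))
save("w2.png",s["image"])
to((.553,-.076),a,0,.107)
E
```

```text
t: 6.2
tcp_pos: [0.5498, -0.077, 0.0765]
tool_rot: [0.592, 0.806, 0.0, 0.0]
force: [0.8, -0.2, 0.1]
finger_gap: 0.996
gripper_force: 0.0
t: 6.7
tcp_pos: [0.5501, -0.0772, 0.2065]
tool_rot: [0.592, 0.806, 0.0, 0.001]
force: [0.9, -0.7, 1.0]
finger_gap: 1.0
gripper_force: 0.0
75 [[-0.0194 -0.0067  0.0943]
 [-0.0174  0.0046  0.1   ]
 [-0.0147  0.0085  0.102 ]]
1471 [[-0.0054 -0.0341  0.1273]
 [ 0.0011  0.0037  0.1308]
 [ 0.0076  0.0371  0.1322]] ((554.2972412109375, -75.69171142578125), (13.450716972351074, 75.5918960571289), 17.12425994873047)
t 6.75 tcp [ 0.5524 -0.0778  0.2101] shift [0.053 0.009 2.577] turn [0.0048 0.0035 0.0008] F [0.5 0.4 1.2] gap 1.0030618497073773 0.0
```

View pics/w2.png

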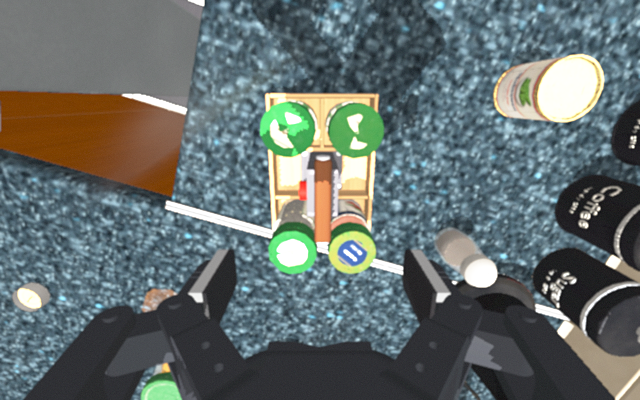

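The head at (304,190) is now seated on the cheek (x about -20 mm), and all the jars stand. I descend to the bar.

```bash

python3 -m crank '0 0 0 0 0 0;0 0 0.5 0 0 0;0 0 0.5 0 0 0;0 0 0.5 0 0 0;0 0 0.5 0 0 0'
python3 -m crank '0 0 0.2 0 0 0;0 0 0.2 0 0 0;0 0 0.1 0 0 0;0 0 0 0 0 0;0 0 0 0 0 0' 0
python3 -c "
from h import *
to((.553,-.076),np.radians(17.3),0,.107)"
```

```text
t: 7.25
tcp_pos: [0.5485, -0.0767, 0.1223]
tool_rot: [0.592, 0.806, -0.0, -0.001]
force: [0.3, 0.9, 0.3]
finger_gap: 1.0
gripper_force: 0.0
t: 7.75
tcp_pos: [0.5501, -0.0772, 0.105]
tool_rot: [0.592, 0.806, 0.0, 0.001]
force: [0.8, -0.1, -0.4]
finger_gap: 0.499
gripper_force: 0.0
t 7.75 tcp [ 0.5501 -0.0772  0.105 ] shift [ 0.006  0.079 -0.05 ] turn [0.0005 0.0004 0.0006] F [ 0.8 -0.1 -0.4] gap 0.4990426062314036 0.0
```

```bash

python3 -m crank '0 0.04 -0.03 0 0 0;0 0.04 -0.02 0 0 0;0 0 0 0 0 0;0 0 0 0 0 0;0 0 0 0 0 0' -0.4
python3 -m crank '0 0 0 0 0 0;0 0 0 0 0 0;0 0 0 0 0 0;0 0 0 0 0 0;0 0 0 0 0 0' -1 70
python3 -m crank '0 0 -0.05 0 0 0;0 0 -0.05 0 0 0;0 0 -0.05 0 0 0;0 0 -0.08 0 0 0;0 0 -0.08 0 0 0'
python3 -c "
from h import *
s=snapshot('side');save('s3.png',cv2.resize(s['image'][130:280,210:410],(800,600)))"
```

```text
t: 8.25
tcp_pos: [0.5527, -0.076, 0.1066]
tool_rot: [0.592, 0.806, 0.0, 0.0]
force: [0.2, -0.0, -0.3]
finger_gap: 0.3
gripper_force: 0.0
t: 8.75
tcp_pos: [0.5529, -0.0762, 0.1067]
tool_rot: [0.592, 0.806, 0.0, 0.0]
force: [0.3, 0.3, 3.7]
finger_gap: 0.145
gripper_force: 68.9
t: 9.25
tcp_pos: [0.5519, -0.0758, 0.1183]
tool_rot: [0.592, 0.806, -0.0, -0.001]
force: [-0.3, 0.2, -8.9]
finger_gap: 0.15
gripper_force: 68.2
```

View pics/s3.png

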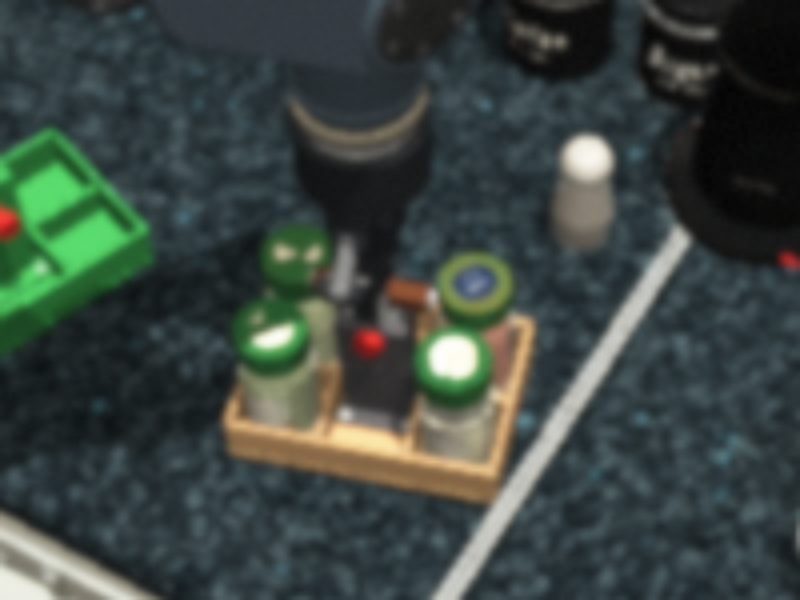

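The caddy hangs from the bar (the sensor reads 8.9 N of weight), the red head at (370,343) is seated, and the caddy is level with its jars standing. I continue the lift.

```bash

python3 -m crank '0 0 -0.1 0 0 0;0 0 -0.12 0 0 0;0 0 -0.15 0 0 0;0 0 -0.18 0 0 0;0 0 -0.18 0 0 0'
python3 -m crank '0 0 -0.18 0 0 0;0 0 -0.18 0 0 0;0 0 -0.18 0 0 0;0 0 -0.18 0 0 0;0 0 -0.18 0 0 0'
python3 -m crank '0 0 -0.18 0 0 0;0 0 -0.15 0 0 0;0 0 -0.12 0 0 0;0 0 -0.08 0 0 0;0 0 -0.04 0 0 0'
for i in 1 2 3; do python3 -m crank '0 0 0 0 0 0;0 0 0 0 0 0;0 0 0 0 0 0;0 0 0 0 0 0;0 0 0 0 0 0'; done
python3 - <<'E'
from h import *
for i in range(2):
    s=snapshot('side');P=cloud(s);a=np.radians(17.3)
    d=P[...,:2]-[.553,-.076];L=np.stack([d[...,0]*np.cos(a)+d[...,1]*np.sin(a),-d[...,0]*np.sin(a)+d[...,1]*np.cos(a)],-1)
    H=hsv(s);m=(abs(L)<.1).all(-1)&(H[...,0]<24)&(H[...,0]>8)&(H[...,1]>70)&(H[...,2]>130)&(P[...,2]>.06)&(L[...,0]<-.05)
    A=np.c_[L[m][:,1],P[m][:,2]]
    for lo in(-.085,-.03,.03):
        k=(A[:,0]>lo)&(A[:,0]<lo+.055);print(lo,k.sum(),np.percentile(A[k,1],[3,97]).round(4) if k.sum() else 0)
save('s4.png',cv2.resize(s['image'][90:270,200:440],(800,600)))
E
```

```text
t: 9.8
tcp_pos: [0.5527, -0.0761, 0.1489]
tool_rot: [0.592, 0.806, 0.0, 0.0]
force: [0.3, -0.6, -8.7]
finger_gap: 0.146
gripper_force: 68.4
t: 10.3
tcp_pos: [0.5526, -0.0761, 0.1847]
tool_rot: [0.592, 0.806, -0.0, -0.0]
force: [-1.1, 0.5, -8.6]
finger_gap: 0.15
gripper_force: 68.4
t: 10.8
tcp_pos: [0.5527, -0.0761, 0.2072]
tool_rot: [0.592, 0.806, 0.0, 0.0]
force: [-0.5, 0.1, -9.0]
finger_gap: 0.145
gripper_force: 68.4
t: 11.3
tcp_pos: [0.5526, -0.0761, 0.2067]
tool_rot: [0.592, 0.806, -0.0, -0.0]
force: [0.5, 0.4, -7.2]
finger_gap: 0.152
gripper_force: 68.4
t: 11.8
tcp_pos: [0.5527, -0.0761, 0.2069]
tool_rot: [0.592, 0.806, 0.0, 0.0]
force: [0.3, -0.2, -9.3]
finger_gap: 0.151
gripper_force: 68.4
t: 12.3
tcp_pos: [0.5527, -0.0761, 0.2069]
tool_rot: [0.592, 0.806, -0.0, -0.0]
force: [-0.2, 0.4, -8.5]
finger_gap: 0.149
gripper_force: 68.4
-0.085 196 [0.1031 0.1374]
-0.03 197 [0.101  0.1353]
0.03 185 [0.0994 0.1339]
-0.085 188 [0.1032 0.1375]
-0.03 197 [0.1019 0.1354]
0.03 186 [0.1008 0.1332]
```

View pics/s4.png

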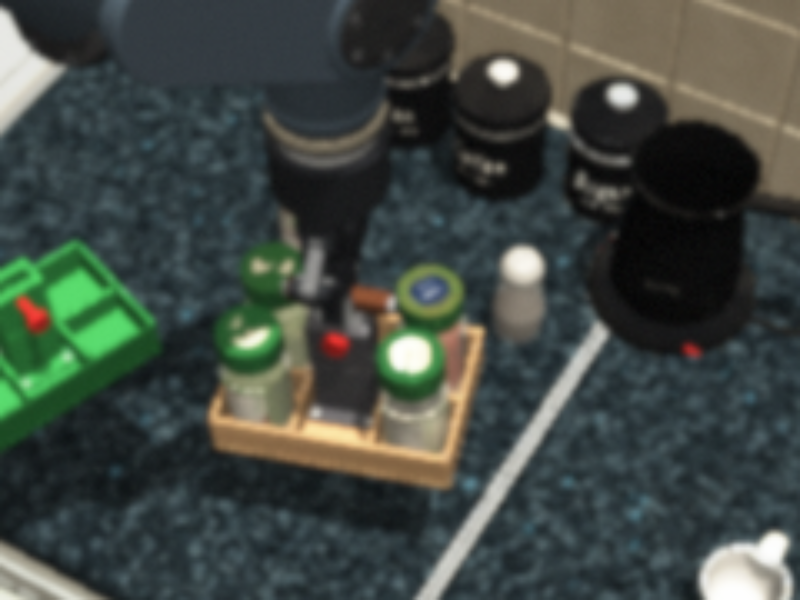

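The caddy hangs with its underside at about 0.10 m, tilted by about 0.03 rad and still, with the pin (335,345) home and the jars standing. I hand it in.

```bash
python3 -c "
from station import manip
print(manip.sign_off())"
```

```text
the job is handed in; nothing more can be done
None
```

I pushed the pin fully home and lifted the caddy by its wooden bar alone. I handed the job in with the caddy held still about 10 cm up, roughly level (about 0.03 rad of tilt), all four jars standing in their wells; the system returned no verdict.

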